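# Make up the flask tray for the cold room: stoppered flasks only

## Task

Make up the steel tray for the cold room: the three flasks with yellow stoppers that stand on cork rings on the bench go on the tray, each upright on the tray ring that fits its size. Somebody left an open flask on the tray, on one of the rings you need; move it to the spare cork ring that now stands empty on the bench, and leave the other open flask where it is. It is all glass: set each one down gently and tip nothing over.

Things in the scene. Friction and masses are not known exactly. Their poses are not given: they have to be found in the camera images.
- flask_large: the large round-bottomed glass flask, closed with a yellow stopper: bulb 88 mm across, 136 mm tall; neck 25 mm in diameter from 88 to 126 mm above the origin, the stopper on top of it; 0.2 kg, the weight low in the bulb. Stands on a cork ring on the bench. Origin at the lowest point of the bulb, z up the neck. Seated on its tray ring, the origin is 6 mm above the ring's underside.
- flask_medium: the medium round-bottomed glass flask, closed with a yellow stopper: bulb 66 mm across, 104 mm tall; neck 22 mm in diameter from 66 to 94 mm above the origin, the stopper on top; 0.13 kg. Stands on a cork ring on the bench. Origin at the lowest point of the bulb, z up the neck. Seated on its tray ring, the origin is 10 mm above the ring's underside.
- flask_small: the small round-bottomed glass flask, closed with a yellow stopper: bulb 54 mm across, 95 mm tall; neck 20 mm in diameter from 54 to 82 mm above the origin, the stopper on top; 0.09 kg. Stands on a cork ring on the bench. Origin at the lowest point of the bulb, z up the neck. Seated on its tray ring, the origin is 13 mm above the ring's underside.
- open_medium: a medium round-bottomed glass flask with an open neck (no stopper): bulb 63 mm across, 106 mm tall; neck 21 mm in diameter from 63 to 106 mm above the origin; 0.1 kg. It stands on the tray, on the tray's medium ring, where it does not belong. Origin at the lowest point of the bulb, z up the neck. Seated on the spare bench ring, the origin is 10 mm above the ring's underside.
- open_small: the small round-bottomed glass flask with an open neck (no stopper): bulb 54 mm across, 82 mm tall, neck 20 mm. It stands on a cork ring on the bench and is to stay there. Origin at the lowest point of the bulb, z up the neck.
- tray: long steel carrying tray, 372 x 136 mm, walls 29 mm high over the rim, a low wire handle 18 mm beyond each short end; floor 3 mm thick. It does not move. Origin at the centre of its underside, x along its long side. The three cork rings in it are fixed in a row along x, 112 mm from centre to centre, in any order.
- tray_ring_large: the largest cork ring on the tray, 100 mm across and 24 mm high, with a hole bevelled from 76 mm at the top to 50 mm half way down, which centres the bulb of the large flask. Fixed. Origin at the centre of its underside, z up.
- tray_ring_medium: the middle-sized cork ring on the tray, 75 mm across and 24 mm high, with a bevelled hole for the bulb of a medium flask; at the start the open medium flask stands on it. Fixed. Origin at the centre of its underside, z up.
- tray_ring_small: the smallest cork ring on the tray, 62 mm across and 24 mm high, with a bevelled hole for the bulb of a small flask. Fixed. Origin at the centre of its underside, z up.
- bench_ring: the spare cork ring: the only ring that stands empty on the bench at the start, 73 mm across and 24 mm high, with a bevelled hole for the bulb of a medium flask. Fixed. Origin at the centre of its underside, z up.
Things that resemble listed ones, but are neither listed nor needed, are in the scene too. Leave any orange look-alike of the open_medium alone.

How it is judged:
By the outcome, as a careful person would: the job done as asked, in the order asked, and still so for the second after the job is handed in, with the robot touching nothing.
It also fails if it takes over 112 s, if anything falls off the work surface, if the arm or the gripper's body presses on something with over 40 N, if the wrist force passes 120 N, or if a joint passes its speed limit or range.

## Robot

A 6-joint arm with a two-finger parallel gripper is mounted at the origin on a cart in front of the work surface, level with it; the furniture and walls round the work are solid. World frame = base frame: x ahead of the robot, y to its left, z up, the work surface at z = 0. Lengths are in mm, angles in rad, forces in N, time in s.
With the tool pointing down it reaches from about 275 to 775 mm from the base axis. Payload 14.6 kg.
Tool frame: the origin (TCP) lies between the finger pads; the fingertips stand 8 mm ahead of it and the grasp point (between the pads) lies 11 mm behind it (robot.nose_length is the distance from the TCP to the fingertips, in mm); z points along the fingers, y is the line along which they close (so a half turn about z gives the same grasp; the last joint's range is limited). The gripper opens to 85 mm and grips with 20 to 120 N. Pads are 22 mm wide; open, the fingers measure 114 mm over their backs; the gripper's body (76 mm by 85 mm) begins 54 mm behind the grasp point. The pads swing forward as they close: fully open they stand 13 mm farther back than shut.
Start: joints at [-1.307, 0.263, -0.048, 1.259, 0, 1.415], TCP at [213.493, -479.634, 218.878] pointing down, gripper open.
Joint ranges: [-2.65, 2.65], [-0.89, 1.7], [-1.18, 1.37], [-2.13, 2.11], [-1.35, 1.29], [-3.14, 3.14]. Speed limits (rad/s): [1.89, 1.89, 2.57, 2.79, 3.14, 3.14].

## Interface

Orientations are given as a unit quaternion [x, y, z, w].
In Python, from bench import robot gives the robot as it stands.
- The arm moves only by the tool carry_out, never from a script. Its argument "deltas" is one flat list of numbers, 5 for each row, row after row: the opening, from 0 (shut) to 1 (fully open), then the shift along the tool's x, y, z in mm, then the turn about the tool's z in rad. In form: [claw, x, y, z, spin, claw, x, y, z, spin, ...]. A call has 1 to 10 rows; each row shifts and turns the commanded pose from where the row before left it, along the tool's axes as they then stand; what a row does not reach is not made up. A row lasts 1/12 s, in which the tool goes at most 41.7 mm and 7.16 degrees, less where a joint would pass 70% of its speed; a pose out of reach is approached as far as the arm can. A call is refused whole if a number of a shift passes 41.7 or a number of a turn 0.125, either way. A call with a gripper value outside its range is refused whole. The fingers move at their own pace and stop on an object; "force" is the grip in N (left out, the last holds). Time passes only in rows, so rows that do not move let the fingers close. It gives the time, the measured TCP pose, the force, the opening and the grip force at its end, in the units of the state.
- robot.observe(): the state, without advancing time (a new reading comes with each control period).
- robot.read_camera(name): name is "side" or "top"; returns the picture (480x640x3 uint8, red, green, blue); there is no depth.
- robot.calibration(name): a dict with "fx", "fy", "cx", "cy" (pixels), "dist" ([k1, k2, p1, p2, k3] as OpenCV has them; the pictures are not rectified), "pose" (4x4, takes a point from camera to world coordinates). Camera axes: x right, y down, z forward; pixel columns grow to the right and rows downward; lengths in mm; the calibration is good to about 2 mm. A picture is of the moment at which its call begins. calibration takes no time and is no camera call.
- robot.close_job(): hands the job in; it is judged then, once.
The state is a dict: "time": time; "qpos": joint angles; "qd": joint speeds; "effort": joint torques, N m; "tcp_pos": TCP position; "tool_rot": TCP orientation; "ft_force": force on the tool from outside, world axes, zero at the start; "moment": the same for the moment, N m; "gripper_width": finger opening in mm; "gripper_force": force on a finger pad.
Only numpy, scipy, OpenCV 4.12 (cv2) and the standard library are available. Lean on these libraries where they do the work, as an engineer would, in place of code of your own. Each camera call takes 0.05 s, during which the arm holds its last target. There are 200 camera calls.

## Working session

There is one attempt and no reset: what is moved stays moved. The work goes in short steps, Python scripts to look and compute and a tool call to move; the robot and the scene stay as the last step left them, time stands still between calls to the robot, and variables do not carry over. Pictures are saved under pics/ and viewed, at most 14 in all, crops included, and the job is handed in when it is done.

Besides the shell and the picture viewer there is one more tool, called after ">>>" by a JSON object that holds its "op" and its "data", one argument or row to a line. carry_out: Moves the arm, as the interface text tells. Its arguments: {"type":"object","properties":{"deltas":{"type":"array"},"force":{"type":"number"}},"required":["deltas"]}

```bash
mkdir -p pics
python3 - <<'E'
from bench import robot
import cv2
for n in("top","side"):
    cv2.imwrite(f"pics/{n}0.png",robot.read_camera(n)[:,:,::-1])
    c=robot.calibration(n);print(n,{k:(v if k!='pose' else __import__('numpy').round(v,3).tolist()) for k,v in c.items()})
print(robot.observe())
E
```

```text
top {'fx': 553.7172964443276, 'fy': 553.7172964443276, 'cx': 322.3252414826373, 'cy': 240.64636953321022, 'dist': array([-0.04562041,  0.        ,  0.        ,  0.        ,  0.        ]), 'pose': [[0.028, -0.982, 0.186, 292.702], [-1.0, -0.026, 0.011, 94.864], [-0.006, -0.186, -0.982, 1388.503], [0.0, 0.0, 0.0, 1.0]]}
side {'fx': 445.91236417612413, 'fy': 445.91236417612413, 'cx': 308.6718544771981, 'cy': 238.00844489658047, 'dist': array([-0.0474953,  0.       ,  0.       ,  0.       ,  0.       ]), 'pose': [[-0.897, -0.207, 0.391, 111.282], [-0.442, 0.386, -0.81, 981.559], [0.017, -0.899, -0.438, 524.695], [0.0, 0.0, 0.0, 1.0]]}
{'time': 0.1, 'qpos': array([-1.30732850e+00,  2.63489181e-01, -4.88538213e-02,  1.25939341e+00,
        7.16048320e-06,  1.41549287e+00]), 'qd': array([ 0.00012737, -0.00263697,  0.00162615,  0.00179815,  0.00157929,
        0.00040059]), 'effort': array([ 3.87847467e-03, -6.38572669e+01,  3.85069335e+01,  9.84421087e-03,
       -1.03141876e-04,  2.48073246e-05]), 'tcp_pos': array([ 213.41585078, -479.39627934,  218.47309479]), 'tool_rot': array([ 9.78158692e-01,  2.07858974e-01, -2.18336321e-05, -4.69550692e-04]), 'ft_force': array([0.07915612, 0.91095462, 0.1483935 ]), 'moment': array([-0.04304728, -0.01181619,  0.00683553]), 'gripper_force': 0.0, 'gripper_width': 85.2957050036232}
```

View pics/top0.png

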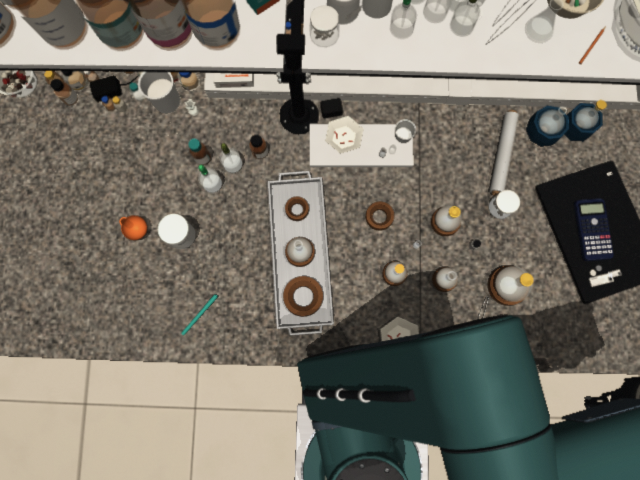

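View pics/side0.png

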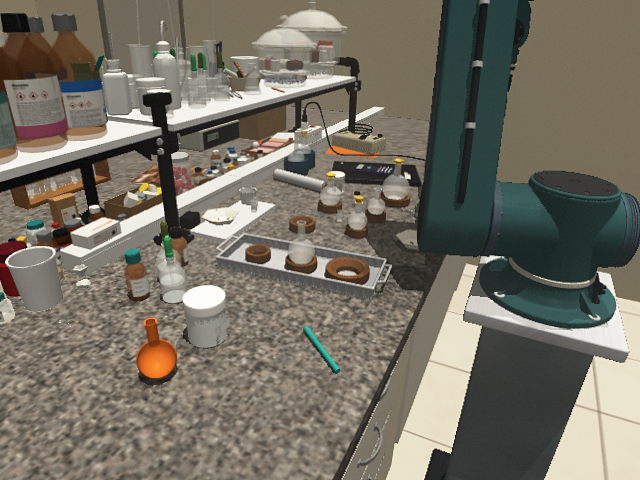

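The top view shows the tray at (300,250), with the small ring at (297,208), the open flask on the medium ring at (299,250), and the large ring at (303,296). The spare ring is at (380,215). The stoppered flasks are near (447,218), (396,272) and (511,285), and open_small is at (446,279). I'll zoom in to get exact pixels.

Run:
```python
import cv2
a=cv2.imread("pics/top0.png")[165:335,265:405];b=cv2.imread("pics/top0.png")[190:310,370:540]
cv2.imwrite("pics/c1.png",cv2.resize(a[:,:],None,fx=3.5,fy=3.5,interpolation=cv2.INTER_CUBIC))
cv2.imwrite("pics/c2.png",cv2.resize(b,None,fx=4.7,fy=4.7,interpolation=cv2.INTER_CUBIC))
c=cv2.imread("pics/side0.png")[150:300,210:430]
cv2.imwrite("pics/c3.png",cv2.resize(c,None,fx=3.6,fy=3.6,interpolation=cv2.INTER_CUBIC))
```

```text
(no output)
```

View pics/c1.png

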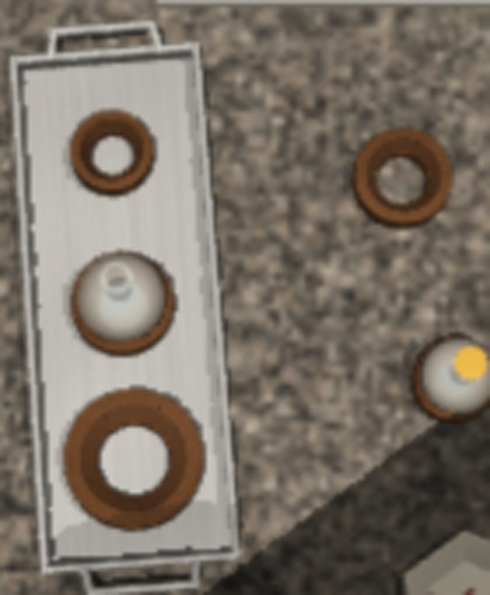

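View pics/c2.png

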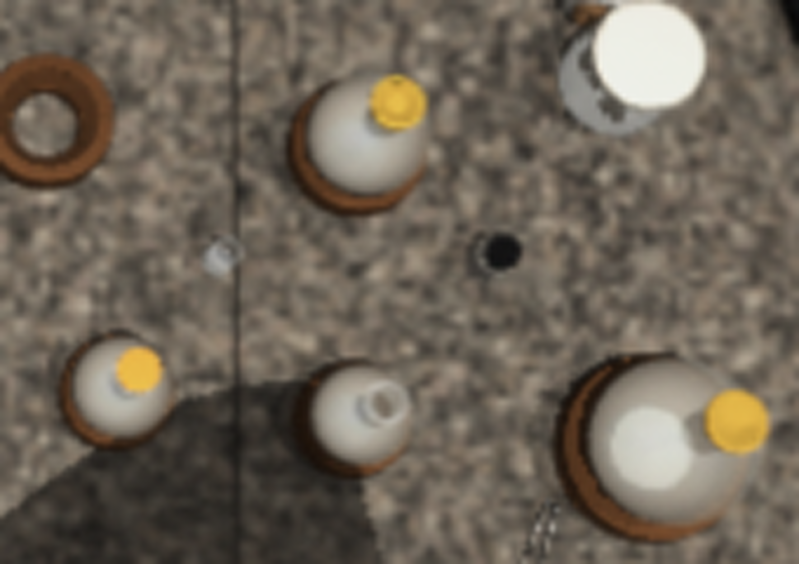

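View pics/c3.png

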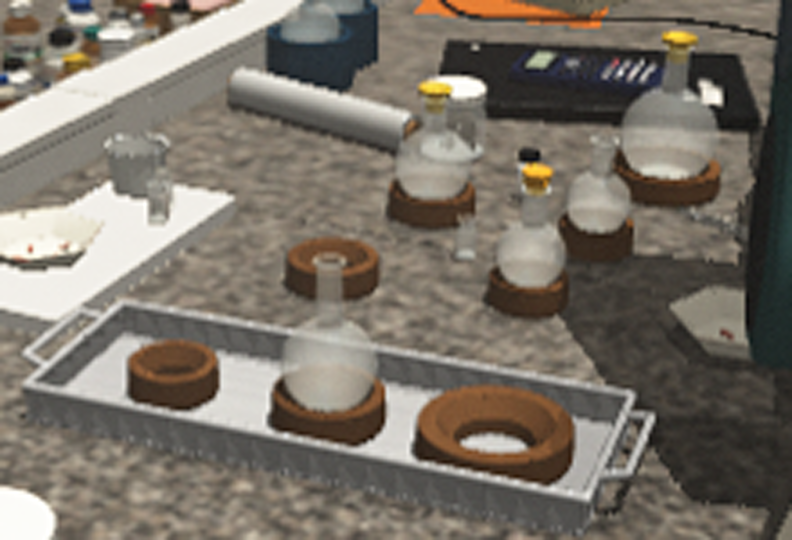

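The crops give clear shapes. In c1 the small ring is at (112,152), the open flask rim at (117,275), the large ring at (134,459) and the spare ring at (403,175). In c2 the stoppers are at (399,102) medium, (139,370) small and (738,421) large, and the open_small rim is at (385,402). Next I'll locate them from colour masks in both cameras.

```bash
cat > h.py <<'E'
import numpy as np,cv2
from bench import robot
from scipy.optimize import least_squares
C={n:robot.calibration(n) for n in("top","side")}
def proj(n,P):
    c=C[n];T=np.linalg.inv(np.array(c['pose']));K=np.array([[c['fx'],0,c['cx']],[0,c['fy'],c['cy']],[0,0,1]])
    return cv2.projectPoints(np.float64(P).reshape(-1,1,3),cv2.Rodrigues(T[:3,:3])[0],T[:3,3],K,np.array(c['dist']))[0][:,0]
def at_z(n,uv,z):
    return least_squares(lambda p:(proj(n,[[p[0],p[1],z]])[0]-uv),[450,0]).x
def tri(**o):
    return least_squares(lambda p:np.concatenate([proj(n,[p])[0]-uv for n,uv in o.items()]),[450,0,50])
def blobs(img,lo,hi,amin):
    m=cv2.inRange(cv2.cvtColor(img,cv2.COLOR_BGR2HSV),lo,hi)
    _,lab,st,ce=cv2.connectedComponentsWithStats(m)
    return [(ce[i],st[i]) for i in range(1,len(st)) if st[i][4]>=amin]
def ring(n,bb,D,z0,h=24):
    a=np.linspace(0,6.28,90)
    def f(p):
        P=np.vstack([np.c_[p[0]+D/2*np.cos(a),p[1]+D/2*np.sin(a),0*a+z] for z in(z0,z0+h)])
        q=proj(n,P);return np.r_[q.min(0),q.max(0)]-bb
    r=least_squares(f,[450,0]);return r.x,r.fun
E
python3 - <<'E'
from h import *
for n in("top","side"):
    im=cv2.imread(f"pics/{n}0.png")
    print(n,"yellow",[(c.round(1).tolist(),s[:4].tolist(),int(s[4])) for c,s in blobs(im,(18,130,120),(30,255,255),12)])
    print("brown",[(c.round(1).tolist(),s.tolist()) for c,s in blobs(im,(5,100,35),(17,255,190),60) if 150<c[1]<330 and c[0]>220])
E
```

```text
top yellow [([47.7, 73.7], [44, 71, 8, 7], 46), ([115.5, 99.3], [112, 96, 8, 7], 36), ([601.2, 104.3], [597, 100, 10, 9], 69), ([454.2, 211.5], [449, 206, 12, 12], 107), ([399.1, 268.0], [395, 264, 9, 9], 68), ([526.2, 279.2], [520, 273, 13, 13], 144)]
brown [([296.4, 207.7], [285, 197, 24, 23, 307]), ([379.5, 215.1], [366, 201, 28, 29, 493]), ([440.3, 227.2], [431, 210, 29, 26, 176]), ([301.2, 258.3], [286, 242, 29, 24, 149]), ([389.4, 278.9], [383, 263, 22, 23, 90]), ([497.9, 289.2], [488, 266, 34, 39, 312]), ([302.8, 295.5], [283, 276, 40, 40, 888])]
side yellow [([303.8, 131.9], [301, 131, 6, 3], 14), ([398.6, 160.1], [394, 159, 10, 4], 27), ([231.2, 166.2], [228, 164, 7, 6], 23), ([330.2, 174.0], [326, 173, 9, 3], 24), ([143.6, 186.8], [138, 183, 12, 9], 67), ([158.8, 190.3], [156, 187, 6, 8], 33), ([359.0, 197.8], [355, 195, 9, 9], 39), ([139.1, 202.2], [137, 201, 5, 4], 13), ([21.6, 238.5], [16, 236, 12, 7], 44)]
brown [([359.2, 152.8], [331, 145, 48, 13, 119]), ([395.8, 201.2], [381, 192, 29, 15, 216]), ([329.9, 207.4], [318, 201, 24, 12, 167]), ([375.8, 216.7], [366, 210, 20, 12, 143]), ([303.2, 223.0], [290, 216, 25, 17, 244]), ([356.7, 232.1], [346, 225, 22, 13, 183]), ([258.0, 253.6], [246, 244, 24, 20, 382]), ([302.2, 265.7], [286, 255, 31, 19, 296]), ([347.9, 269.4], [326, 257, 43, 27, 835])]
```

Run:
```python
from h import *
R=dict(tS=(62,3,(285,197,24,23),(246,244,24,20)),tL=(100,3,(283,276,40,40),(326,257,43,27)),spare=(73,0,(366,201,28,29),(290,216,25,17)))
for k,(D,z,*bs) in R.items():
    for n,b in zip(("top","side"),bs):
        x,y,w,h=b;p,e=ring(n,np.array([x,y,x+w,y+h])-.5,D,z);print(k,n,p.round(1),e.round(1))
for k,t,s,z in(("L",(526.2,279.2),(398.6,160.6),141),("M",(454.2,211.5),(330.2,174.5),112),("S",(399.1,268.0),(359,197.8),106)):
    r=tri(top=t,side=s);print(k,"top@z",at_z("top",t,z).round(1),"side@z",at_z("side",s,z).round(1),"tri",r.x.round(1),r.fun.round(1))
u=lambda x,y:(265+(x+.5)/3.5-.5,165+(y+.5)/3.5-.5)
s=lambda x,y:(210+(x+.5)/3.6-.5,150+(y+.5)/3.6-.5)
print("open rim",at_z("top",u(117,274),119),at_z("side",s(329,260),119),"bulb",at_z("top",u(121,297),44),at_z("side",s(330,365),44))
v=lambda x,y:(370+(x+.5)/4.7-.5,190+(y+.5)/4.7-.5)
print("open_small rim",at_z("top",v(384,402),94))
for nm,p,z in(("L",(672,440),50),("M",(367,136),43),("S",(120,389),40)):print("bulb",nm,at_z("top",v(*p),z))
print("tray corners",[at_z("top",u(*p),29).round(0).tolist() for p in((14,59),(198,46),(236,553),(46,571))])
```

```text
tS top [636.  178.1] [-0.4 -1.4  0.4  1.4]
tS side [637.8 174.1] [-1.  -0.4  1.   0.3]
tL top [413.2 154.9] [-0.3 -0.6  0.4  0.6]
tL side [416.7 144.4] [-0.7 -2.3  0.7  1.7]
spare top [624.  -33.7] [-0.7 -0.5  0.7  0.5]
spare side [625.4 -39. ] [-0.6 -0.8  0.6  0.6]
L top@z [ 452.5 -357.1] side@z [ 449.6 -351.3] tri [ 452.2 -357.9  139.1] [ 0.   0.2 -0.3 -0. ]
M top@z [ 613.5 -202. ] side@z [ 614.3 -201. ] tri [ 614.  -201.9  111.7] [-0.1 -0.2  0.2  0. ]
S top@z [475.6 -72.1] side@z [474.4 -73. ] tri [475.  -72.2 106.3] [ 0.1  0.2 -0.3 -0.1]
open rim [526.4098317  165.27734686] [524.57824516 165.98353065] bulb [523.82883431 166.02515875] [524.42597977 163.3012811 ]
open_small rim [ 463.61533136 -196.79650637]
bulb L [ 453.44098933 -356.25462832]
bulb M [ 612.27936207 -201.40066131]
bulb S [473.95620705 -70.99343918]
tray corners [[700.0, 251.0], [714.0, 117.0], [348.0, 80.0], [332.0, 212.0]]
```

Both cameras agree. The tray rings are at L(413,155), M(524.6,166.5) and S(636,178), spaced 112 mm as stated, and the spare ring is at (624,-34). The flasks are L(452.5,-357), M(613.5,-202), S(475.4,-72) and open(525.5,166). I'll turn the tool so its x is world y and its y is world x.

>>> {"op": "carry_out", "data": {
  "deltas": [0.6,0,0,0,-0.115,0.6,0,0,0,-0.115,0.6,0,0,0,-0.115,0.6,0,0,0,-0.115,0.6,0,0,0,-0.115,0.6,0,0,0,-0.115,0.6,0,0,0,-0.115,0.6,0,0,0,-0.115,0.6,0,0,0,-0.115,0.6,0,0,0,-0.117],
  "force": 25
}}

```text
time: 0.93
tcp_pos: [213.4, -479.5, 218.6]
tool_rot: [0.705, 0.709, 0.0, -0.0]
ft_force: [0.1, -0.4, -0.1]
gripper_width: 51.3
gripper_force: 0.0
```

>>> {"op": "carry_out", "data": {
  "deltas": [0.6,32,16,0,0,0.6,32,16,0,0,0.6,32,16,0,0,0.6,32,16,0,0,0.6,32,16,0,0,0.6,32,16,0,0,0.6,32,16,0,0,0.6,32,16,0,0,0.6,32,16,0,0,0.6,32,16,0,0]
}}

```text
time: 1.77
tcp_pos: [373.8, -157.9, 218.9]
tool_rot: [0.707, 0.707, -0.0, 0.0]
ft_force: [0.6, -1.4, 0.3]
gripper_width: 51.4
gripper_force: 0.0
```

>>> {"op": "carry_out", "data": {
  "deltas": [0.6,32,16,0,0,0.6,32,16,0,0,0.6,32,16,0,0,0.6,32,16,0,0,0.6,32,16,0,0,0.6,32,16,0,0,0.6,32,16,0,0,0.6,32,16,0,0,0.6,25,10,0,0,0.6,10,5,0,0]
}}

```text
time: 2.6
tcp_pos: [517.1, 134.3, 218.3]
tool_rot: [0.706, 0.708, -0.0, -0.0]
ft_force: [-0.5, 0.2, -0.3]
gripper_width: 51.3
gripper_force: 0.0
```

>>> {"op": "carry_out", "data": {
  "deltas": [0.6,16,4,10,0,0.6,16,4,20,0,0.6,0,0,20,0,0.6,0,0,10,0,0.6,0,0,0,0,0.6,0,0,0,0]
}}

```text
time: 3.1
tcp_pos: [524.1, 163.0, 158.8]
tool_rot: [0.707, 0.707, -0.0, -0.0]
ft_force: [-0.1, -0.7, 0.6]
gripper_width: 51.4
gripper_force: 0.0
```

Run:
```python
from h import *
a=[cv2.cvtColor(robot.read_camera(n),cv2.COLOR_RGB2BGR) for n in("side","top")]
print(robot.observe()['tcp_pos'])
cv2.imwrite("pics/m1.png",np.hstack([cv2.resize(a[0][130:290,210:430],(400,300)),cv2.resize(a[1][150:330,230:450],(400,300))]))
```

```text
[524.86014093 163.06952231 159.76722581]
```

View pics/m1.png

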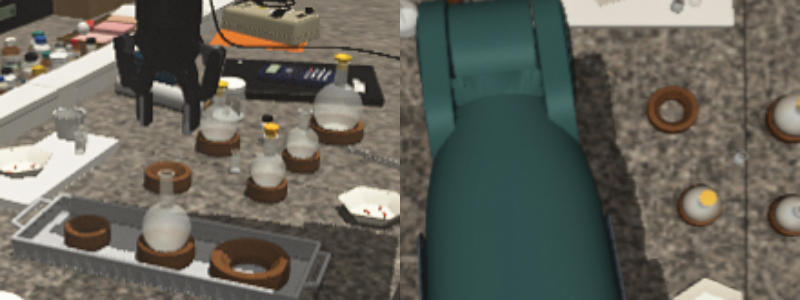

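The side view shows the fingers, midpoint (167,125), straddling a vertical line above the open flask's rim at (166,175). I'll lower and grip.

>>> {"op": "carry_out", "data": {
  "deltas": [0.6,2.5,0.5,20,0,0.6,0,0,20,0,0.6,0,0,18,0,0.6,0,0,10,0,0.6,0,0,0,0,0.2,0,0,0,0,0.1,0,0,0,0,0,0,0,0,0,0,0,0,0,0,0,0,0,0,0]
}}

```text
time: 4.03
tcp_pos: [525.5, 165.9, 92.0]
tool_rot: [0.707, 0.707, 0.001, 0.001]
ft_force: [-2.2, -0.5, 8.6]
gripper_width: 19.6
gripper_force: 25.0
```

>>> {"op": "carry_out", "data": {
  "deltas": [0,0,0,-5,0,0,0,0,-15,0,0,0,0,-25,0,0,0,0,-20,0,0,0,0,-5,0,0,0,0,0,0]
}}

```text
time: 4.53
tcp_pos: [525.9, 166.0, 162.5]
tool_rot: [0.707, 0.707, 0.001, 0.001]
ft_force: [-0.9, 0.2, -2.1]
gripper_width: 19.7
gripper_force: 24.7
```

>>> {"op": "carry_out", "data": {
  "deltas": [0,-8,4,0,0,0,-18,9,0,0,0,-26,13,0,0,0,-28,14,0,0,0,-28,14,0,0,0,-28,14,0,0,0,-26,13,0,0,0,-20,9,0,0,0,-12,6,0,0,0,-6,2.5,0,0]
}}

```text
time: 5.37
tcp_pos: [623.7, -36.0, 159.5]
tool_rot: [0.708, 0.707, -0.001, -0.001]
ft_force: [-0.4, 0.5, -1.0]
gripper_width: 19.8
gripper_force: 24.7
```

>>> {"op": "carry_out", "data": {
  "deltas": [0,0,0,15,0,0,0,0,20,0,0,0,0,15,0,0,0,0,8,0,0,0,0,4,0,0,0,0,0,0,0,0,0,0,0]
}}

```text
time: 5.95
tcp_pos: [623.7, -33.9, 99.4]
tool_rot: [0.707, 0.707, 0.0, 0.0]
ft_force: [-0.1, -0.5, -1.5]
gripper_width: 19.1
gripper_force: 24.6
```

Run:
```python
from h import *
a=[cv2.cvtColor(robot.read_camera(n),cv2.COLOR_RGB2BGR) for n in("side","top")]
o=robot.observe();print(o['tcp_pos'],o['ft_force'],o['gripper_width'])
cv2.imwrite("pics/m2.png",cv2.resize(a[0][120:280,210:430],(800,582)))
```

```text
[623.9676499  -34.0562152   99.78648447] [-0.68983917 -0.64830574 -1.45144186] 19.679651748089288
```

View pics/m2.png

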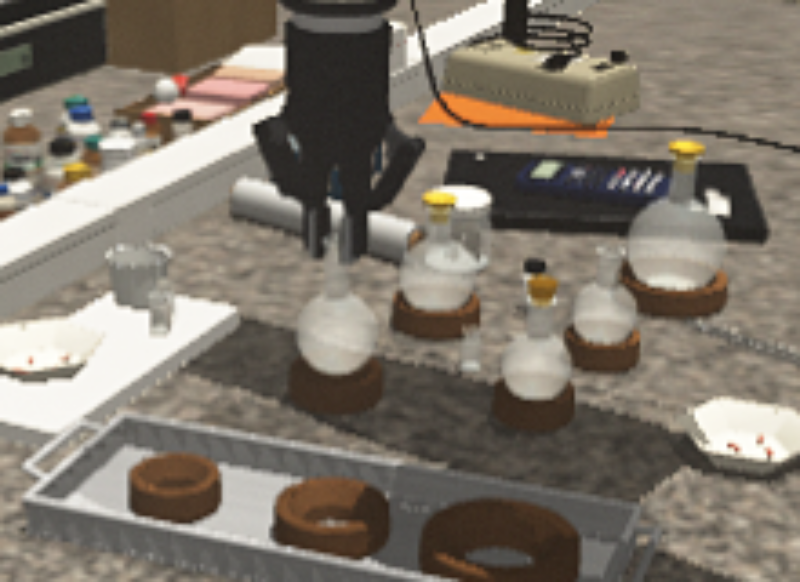

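The open flask hangs upright at (338,330) just above the spare ring at (337,385), centred and about 10 mm high. I'll lower it slowly.

>>> {"op": "carry_out", "data": {
  "deltas": [0,0,0,3,0,0,0,0,3,0,0,0,0,2,0,0,0,0,1,0,0,0,0,0,0,0,0,0,0,0]
}}

```text
time: 6.55
tcp_pos: [623.8, -34.2, 90.1]
tool_rot: [0.707, 0.707, 0.0, 0.0]
ft_force: [1.0, 0.1, 1.7]
gripper_width: 19.7
gripper_force: 24.9
```

>>> {"op": "carry_out", "data": {
  "deltas": [0,0,0,0.5,0,0.15,0,0,0,0,0.25,0,0,0,0,0.4,0,0,0,0,0.6,0,0,0,0,0.6,0,0,-5,0,0.6,0,0,-20,0,0.6,0,0,-30,0,0.6,0,0,-30,0,0.6,0,0,-20,0]
}}

```text
time: 7.38
tcp_pos: [623.7, -34.1, 197.4]
tool_rot: [0.707, 0.707, 0.001, 0.001]
ft_force: [0.0, -0.9, 0.4]
gripper_width: 51.4
gripper_force: 0.0
```

Run:
```python
from h import *
a=[cv2.cvtColor(robot.read_camera(n),cv2.COLOR_RGB2BGR) for n in("side","top")]
o=robot.observe();print(o['tcp_pos'],o['ft_force'],o['gripper_width'])
cv2.imwrite("pics/m3.png",cv2.resize(a[0][120:280,210:430],(400,291)))
```

```text
[624.82980193 -34.32867366 198.11185828] [ 0.47602144 -0.75878583 -0.5341076 ] 51.47991840287862
```

View pics/m3.png

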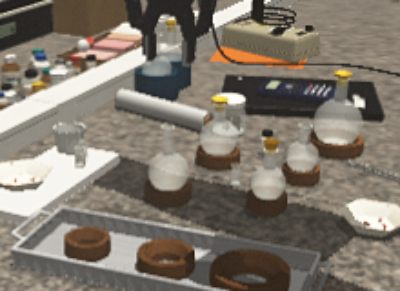

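The open flask stands upright on the spare ring at (168,170), so that step is done. Next is the medium flask at (613.5,-202).

>>> {"op": "carry_out", "data": {
  "deltas": [0.6,-20,-1.5,0,0,0.6,-30,-2,0,0,0.6,-30,-2,0,0,0.6,-30,-2,0,0,0.6,-30,-2,0,0,0.6,-20,-1,0,0,0.6,-8,0,10,0,0.6,0,0,25,0,0.6,0,0,15,0,0.6,0,0,0,0]
}}

```text
time: 8.32
tcp_pos: [611.3, -201.0, 140.4]
tool_rot: [0.707, 0.707, -0.001, -0.003]
ft_force: [0.4, 0.7, -0.3]
gripper_width: 51.3
gripper_force: 0.0
```

Run:
```python
from h import *
a=cv2.cvtColor(robot.read_camera("side"),cv2.COLOR_RGB2BGR)
o=robot.observe();print(o['tcp_pos'],o['ft_force'],o['gripper_width'])
print("tcp/grasp px",proj("side",[o['tcp_pos'],[613.5,-202,112]]), [(c.round(1).tolist(),s[4]) for c,s in blobs(a,(18,130,120),(30,255,255),12) if c[0]>300])
```

```text
[ 611.91697189 -201.13948221  142.47973876] [-0.8357501   0.29830791  0.44148358] 51.519003299457246
tcp/grasp px [[331.32654596 164.75331283]
 [330.56509422 174.45258008]] [([303.5, 132.0], np.int32(14)), ([398.5, 160.5], np.int32(32)), ([330.8, 174.2], np.int32(20)), ([358.8, 197.3], np.int32(25))]
```

>>> {"op": "carry_out", "data": {
  "deltas": [0.6,-1,1.5,20,0,0.6,0,0,20,0,0.6,0,0,10,0,0.6,0,0,4,0,0.6,0,0,0,0,0.6,0,0,0,0]
}}

```text
time: 8.87
tcp_pos: [614.9, -203.1, 91.4]
tool_rot: [0.707, 0.707, 0.0, 0.0]
ft_force: [0.6, 0.1, -0.0]
gripper_width: 51.2
gripper_force: 0.0
```

>>> {"op": "carry_out", "data": {
  "deltas": [0.6,1,-0.5,4,0,0.6,0,0,2,0,0.6,0,0,0,0,0.25,0,0,0,0,0.1,0,0,0,0,0,0,0,0,0,0,0,0,0,0,0,0,0,0,0,0,0,0,0,0],
  "force": 30
}}

```text
time: 9.62
tcp_pos: [614.0, -202.2, 84.5]
tool_rot: [0.707, 0.707, -0.0, 0.0]
ft_force: [-1.8, -1.1, 3.9]
gripper_width: 20.6
gripper_force: 29.5
```

>>> {"op": "carry_out", "data": {
  "deltas": [0,0,0,-5,0,0,0,0,-15,0,0,0,0,-28,0,0,0,0,-32,0,0,0,0,-32,0,0,0,0,-25,0,0,6,-1.5,-10,0,0,16,-4,-3,0,0,26,-6.5,0,0,0,32,-8,0,0]
}}

```text
time: 10.45
tcp_pos: [593.2, -121.2, 232.7]
tool_rot: [0.708, 0.707, -0.0, -0.001]
ft_force: [0.5, 0.6, -1.3]
gripper_width: 21.1
gripper_force: 29.6
```

>>> {"op": "carry_out", "data": {
  "deltas": [0,32,-8,0,0,0,32,-8,0,0,0,32,-8,0,0,0,32,-8,0,0,0,32,-8,0,0,0,32,-8,0,0,0,32,-8,0,0,0,26,-6,0,0,0,18,-4,0,0,0,10,-2,0,0]
}}

```text
time: 11.28
tcp_pos: [523.9, 158.5, 233.1]
tool_rot: [0.706, 0.708, -0.001, -0.001]
ft_force: [0.6, -0.7, -0.1]
gripper_width: 21.0
gripper_force: 29.6
```

>>> {"op": "carry_out", "data": {
  "deltas": [0,5,0,0,0,0,3,0,10,0,0,0,0,25,0,0,0,0,30,0,0,0,0,25,0,0,0,0,20,0,0,0,0,10,0,0,0,0,5,0,0,0,0,0,0,0,0,0,0,0]
}}

```text
time: 12.12
tcp_pos: [526.1, 163.5, 109.6]
tool_rot: [0.707, 0.707, 0.0, 0.0]
ft_force: [0.4, 0.5, -1.0]
gripper_width: 20.9
gripper_force: 29.6
```

>>> {"op": "carry_out", "data": {
  "deltas": [0,2.5,-1,6,0,0,0,0,6,0,0,0,0,3,0,0,0,0,0,0,0,0,0,0,0]
}}

```text
time: 12.53
tcp_pos: [524.9, 166.4, 94.3]
tool_rot: [0.707, 0.707, -0.0, -0.0]
ft_force: [0.1, -0.8, -1.0]
gripper_width: 21.1
gripper_force: 29.6
```

Run:
```python
from h import *
a=cv2.cvtColor(robot.read_camera("side"),cv2.COLOR_RGB2BGR)
o=robot.observe();print(o['tcp_pos'],o['ft_force'],o['gripper_width'])
cv2.imwrite("pics/m4.png",cv2.resize(a[130:290,210:430],(550,400)))
```

```text
[525.04910358 166.38454772  94.47677019] [ 0.02047676  0.53034818 -1.60971438] 21.044200949548618
```

View pics/m4.png

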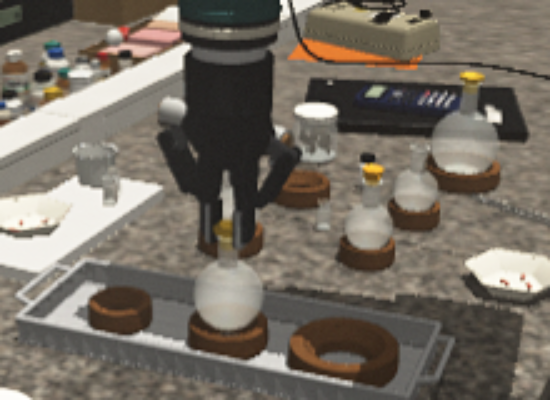

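The medium flask hangs upright at (228,295), centred over its ring at (228,330). I'll lower the last few millimetres.

>>> {"op": "carry_out", "data": {
  "deltas": [0,0,0,3,0,0,0,0,2,0,0,0,0,1,0,0,0,0,0,0,0,0,0,0,0]
}}

```text
time: 13.0
tcp_pos: [524.9, 166.3, 88.3]
tool_rot: [0.707, 0.707, -0.0, -0.0]
ft_force: [0.2, -0.9, -0.7]
gripper_width: 21.0
gripper_force: 29.6
```

>>> {"op": "carry_out", "data": {
  "deltas": [0,0,0,0.7,0,0,0,0,0.4,0,0,0,0,0,0,0,0,0,0,0]
}}

```text
time: 13.33
tcp_pos: [525.1, 166.6, 87.9]
tool_rot: [0.707, 0.707, 0.0, 0.0]
ft_force: [-3.4, 1.8, 7.8]
gripper_width: 21.0
gripper_force: 30.5
```

>>> {"op": "carry_out", "data": {
  "deltas": [0.15,0,0,-0.5,0,0.25,0,0,0,0,0.35,0,0,0,0,0.5,0,0,0,0,0.5,0,0,0,0,0.5,0,0,-5,0,0.5,0,0,-20,0,0.5,0,0,-35,0,0.5,0,0,-35,0,0.5,0,0,-25,0]
}}

```text
time: 14.17
tcp_pos: [525.2, 166.4, 210.9]
tool_rot: [0.707, 0.707, 0.001, 0.001]
ft_force: [0.7, -0.7, 0.2]
gripper_width: 42.8
gripper_force: 0.0
```

Run:
```python
from h import *
a=cv2.cvtColor(robot.read_camera("side"),cv2.COLOR_RGB2BGR)
o=robot.observe();print(o['tcp_pos'],o['ft_force'],o['gripper_width'])
b=[(c.round(1).tolist(),s[4]) for c,s in blobs(a,(18,130,120),(30,255,255),12) if c[0]>270];print(b)
print("expected stopper",proj("side",[[525,166.5,115]]))
```

```text
[526.64644585 166.60999541 214.77160271] [-1.53874817 -0.22958403  4.466013  ] 42.68074765081764
[([398.6, 160.1], np.int32(27)), ([359.0, 197.9], np.int32(38)), ([300.8, 223.6], np.int32(59))]
expected stopper [[300.73863851 223.53638034]]
```

Medium stopper sits at (300.8,223.6) against the predicted (300.7,223.5), so it's seated upright. Next is the small flask.

>>> {"op": "carry_out", "data": {
  "deltas": [0.55,-12,-2,0,0,0.55,-26,-5,0,0,0.55,-32,-7,0,0,0.55,-32,-7,0,0,0.55,-32,-7,0,0,0.55,-32,-7,0,0,0.55,-30,-6,0,0,0.55,-22,-5,0,0,0.55,-13,-3,0,0,0.55,-7,-1,0,0]
}}

```text
time: 15.05
tcp_pos: [474.0, -73.5, 207.4]
tool_rot: [0.708, 0.706, -0.0, -0.0]
ft_force: [1.1, 0.3, 0.1]
gripper_width: 47.0
gripper_force: 0.0
```

>>> {"op": "carry_out", "data": {
  "deltas": [0.55,0,0,10,0,0.55,0,0,25,0,0.55,0,0,25,0,0.55,0,0,10,0,0.55,0,0,0,0,0.55,0,0,0,0]
}}

```text
time: 15.55
tcp_pos: [474.6, -71.4, 137.6]
tool_rot: [0.707, 0.707, -0.0, -0.001]
ft_force: [-0.0, 0.2, 0.9]
gripper_width: 47.1
gripper_force: 0.0
```

Target is (475.4,-72), TCP z 76.

>>> {"op": "carry_out", "data": {
  "deltas": [0.55,-0.5,0.5,15,0,0.55,0,0,20,0,0.55,0,0,15,0,0.55,0,0,6,0,0.55,0,0,4,0,0.55,0,0,0,0,0.55,0,0,0,0]
}}

```text
time: 16.13
tcp_pos: [476.0, -72.3, 78.7]
tool_rot: [0.707, 0.707, 0.0, 0.001]
ft_force: [0.1, 0.3, 0.5]
gripper_width: 46.6
gripper_force: 0.0
```

>>> {"op": "carry_out", "data": {
  "deltas": [0.25,0,0,1,0,0.1,0,0,0,0,0,0,0,0,0,0,0,0,0,0,0,0,0,0,0,0,0,0,0,0]
}}

```text
time: 16.63
tcp_pos: [475.8, -72.2, 77.2]
tool_rot: [0.707, 0.707, 0.0, 0.0]
ft_force: [-0.5, 1.1, 6.1]
gripper_width: 18.9
gripper_force: 29.7
```

>>> {"op": "carry_out", "data": {
  "deltas": [0,0,0,-5,0,0,0,0,-15,0,0,0,0,-28,0,0,0,0,-32,0,0,0,0,-32,0,0,0,0,-22,0,0,6,4,-8,0,0,14,9,0,0,0,24,15,0,0,0,28,18,0,0]
}}

```text
time: 17.47
tcp_pos: [521.6, 0.0, 219.5]
tool_rot: [0.708, 0.706, 0.0, 0.0]
ft_force: [1.2, -1.3, -0.1]
gripper_width: 19.1
gripper_force: 29.6
```

>>> {"op": "carry_out", "data": {
  "deltas": [0,28,18,0,0,0,28,18,0,0,0,28,18,0,0,0,28,18,0,0,0,26,17,0,0,0,20,13,0,0,0,12,8,0,0,0,6,4,0,0,0,2,0.5,10,0,0,0,0,20,0]
}}

```text
time: 18.3
tcp_pos: [636.8, 177.9, 189.7]
tool_rot: [0.707, 0.707, 0.001, 0.001]
ft_force: [1.0, -0.2, -1.3]
gripper_width: 19.0
gripper_force: 29.6
```

>>> {"op": "carry_out", "data": {
  "deltas": [0,0,0,25,0,0,0,0,25,0,0,0,0,20,0,0,0,0,12,0,0,0,0,6,0,0,0,0,0,0,0,0,0,0,0]
}}

```text
time: 18.88
tcp_pos: [635.9, 177.4, 101.2]
tool_rot: [0.707, 0.707, 0.0, 0.0]
ft_force: [-0.1, -1.0, -0.6]
gripper_width: 19.4
gripper_force: 29.6
```

>>> {"op": "carry_out", "data": {
  "deltas": [0,0.5,0.3,6,0,0,0,0,6,0,0,0,0,2,0,0,0,0,0,0,0,0,0,0,0]
}}

```text
time: 19.3
tcp_pos: [636.2, 178.4, 86.7]
tool_rot: [0.707, 0.707, -0.0, -0.0]
ft_force: [0.6, -0.0, -0.3]
gripper_width: 19.0
gripper_force: 29.6
```

Run:
```python
from h import *
a=cv2.cvtColor(robot.read_camera("side"),cv2.COLOR_RGB2BGR)
o=robot.observe();print(o['tcp_pos'],o['ft_force'],o['gripper_width'])
cv2.imwrite("pics/m5.png",cv2.resize(a[170:300,200:380],(540,390)))
```

```text
[636.31919948 178.39480746  86.88617396] [-0.15718953 -1.30642577 -0.65161493] 19.01676054964488
```

View pics/m5.png

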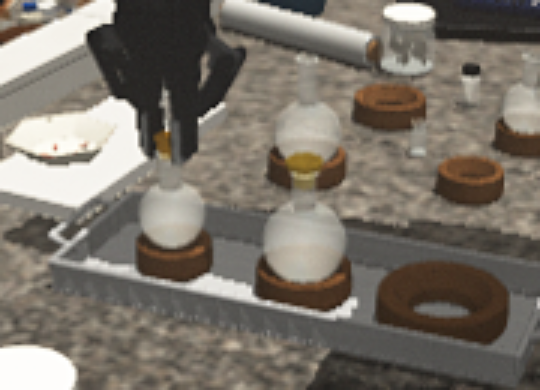

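The small flask, bulb at (172,215), is over its ring at (174,252). The medium flask stands upright at (304,245). I'll lower the small one.

>>> {"op": "carry_out", "data": {
  "deltas": [0,0,0,3,0,0,0,0,2,0,0,0,0,1,0,0,0,0,0.5,0,0,0,0,0,0,0,0,0,0,0]
}}

```text
time: 19.85
tcp_pos: [636.3, 178.4, 80.8]
tool_rot: [0.707, 0.707, 0.0, 0.0]
ft_force: [-3.1, -0.1, 7.6]
gripper_width: 19.3
gripper_force: 30.3
```

>>> {"op": "carry_out", "data": {
  "deltas": [0.15,0,0,-0.5,0,0.25,0,0,0,0,0.35,0,0,0,0,0.5,0,0,0,0,0.5,0,0,0,0,0.5,0,0,-5,0,0.5,0,0,-20,0,0.5,0,0,-35,0,0.5,0,0,-35,0,0.5,0,0,-30,0]
}}

```text
time: 20.68
tcp_pos: [636.2, 178.4, 208.4]
tool_rot: [0.707, 0.707, 0.0, 0.0]
ft_force: [0.6, 0.3, -0.2]
gripper_width: 42.8
gripper_force: 0.0
```

Run:
```python
from h import *
a=cv2.cvtColor(robot.read_camera("side"),cv2.COLOR_RGB2BGR)
o=robot.observe();print(o['tcp_pos'],o['ft_force'],o['gripper_width'])
print([(c.round(1).tolist(),s[4]) for c,s in blobs(a,(18,130,120),(30,255,255),12) if c[0]>240])
print("expected stopper",proj("side",[[636.3,178.3,109]]))
```

```text
[637.7345906  178.58503351 214.08292987] [-1.92761968 -1.05186423  4.94840008] 42.732678788624725
[([303.8, 131.9], np.int32(14)), ([398.6, 160.2], np.int32(28)), ([256.3, 218.0], np.int32(22)), ([300.9, 223.6], np.int32(56))]
expected stopper [[255.87067212 218.41468036]]
```

>>> {"op": "carry_out", "data": {
  "deltas": [0.65,-12,-4,0,0,0.65,-24,-8,0,0,0.65,-32,-11,0,0,0.65,-32,-11,0,0,0.65,-32,-11,0,0,0.65,-32,-11,0,0,0.65,-32,-11,0,0,0.65,-32,-11,0,0,0.65,-32,-11,0,0,0.65,-32,-11,0,0]
}}

```text
time: 21.57
tcp_pos: [534.8, -115.2, 205.3]
tool_rot: [0.707, 0.707, -0.0, -0.0]
ft_force: [0.3, -0.1, 1.3]
gripper_width: 55.4
gripper_force: 0.0
```

>>> {"op": "carry_out", "data": {
  "deltas": [0.65,-32,-11,0,0,0.65,-32,-11,0,0,0.65,-32,-11,0,0,0.65,-32,-11,0,0,0.65,-32,-11,0,0,0.65,-32,-11,0,0,0.65,-24,-9,0,0,0.65,-16,-6,0,0,0.65,-8,-3,0,0,0.65,0,0,0,0]
}}

```text
time: 22.4
tcp_pos: [451.2, -354.8, 205.1]
tool_rot: [0.708, 0.706, -0.0, -0.0]
ft_force: [-0.4, -0.4, 0.0]
gripper_width: 55.5
gripper_force: 0.0
```

>>> {"op": "carry_out", "data": {
  "deltas": [0.65,-2,1,10,0,0.65,0,0,20,0,0.65,0,0,10,0,0.65,0,0,0,0,0.65,0,0,0,0]
}}

```text
time: 22.82
tcp_pos: [453.4, -354.4, 165.3]
tool_rot: [0.707, 0.708, 0.0, -0.001]
ft_force: [-1.0, -0.7, -0.1]
gripper_width: 55.8
gripper_force: 0.0
```

Run:
```python
from h import *
a=cv2.cvtColor(robot.read_camera("side"),cv2.COLOR_RGB2BGR)
o=robot.observe();print(o['tcp_pos'],o['ft_force'],o['gripper_width'])
cv2.imwrite("pics/m6.png",cv2.resize(a[100:220,320:480],(480,360)))
```

```text
[ 453.66263968 -354.85166741  165.98877166] [-0.0314222  -0.27949992  0.43511753] 55.6256805741938
```

View pics/m6.png

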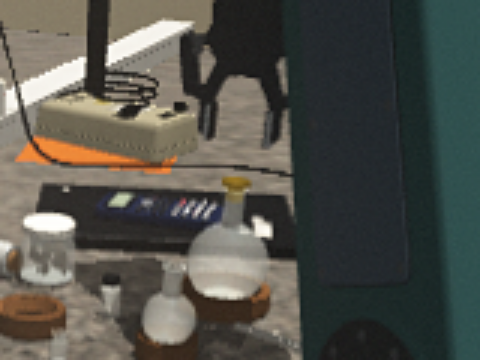

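The finger midpoint (238,130) is above the large stopper (236,185). I'll descend to z 104.

>>> {"op": "carry_out", "data": {
  "deltas": [0.65,-2,-1,12,0,0.65,0,0,20,0,0.65,0,0,16,0,0.65,0,0,8,0,0.65,0,0,4,0,0.65,0,0,0,0,0.65,0,0,0,0]
}}

```text
time: 23.45
tcp_pos: [452.7, -357.8, 106.6]
tool_rot: [0.707, 0.707, 0.0, 0.0]
ft_force: [0.4, -0.2, -0.3]
gripper_width: 55.4
gripper_force: 0.0
```

>>> {"op": "carry_out", "data": {
  "deltas": [0.3,0,0,0,0,0.15,0,0,0,0,0,0,0,0,0,0,0,0,0,0,0,0,0,0,0,0,0,0,0,0],
  "force": 35
}}

```text
time: 23.95
tcp_pos: [452.6, -357.9, 106.5]
tool_rot: [0.707, 0.707, -0.0, 0.001]
ft_force: [-0.2, 1.6, 6.1]
gripper_width: 24.0
gripper_force: 34.0
```

>>> {"op": "carry_out", "data": {
  "deltas": [0,0,0,-4,0,0,0,0,-12,0,0,0,0,-24,0,0,0,0,-30,0,0,0,0,-30,0,0,0,0,-24,0,0,6,-0.5,-8,0,0,16,-1,0,0,0,26,-2,0,0,0,32,-2.5,0,0]
}}

```text
time: 24.78
tcp_pos: [445.9, -277.2, 236.6]
tool_rot: [0.708, 0.707, -0.0, -0.001]
ft_force: [0.5, 1.1, -3.3]
gripper_width: 23.7
gripper_force: 34.8
```

>>> {"op": "carry_out", "data": {
  "deltas": [0,32,-2.5,0,0,0,32,-2.5,0,0,0,32,-2.5,0,0,0,32,-2.5,0,0,0,32,-2.5,0,0,0,32,-2.5,0,0,0,32,-2.5,0,0,0,32,-2.5,0,0,0,32,-2.5,0,0,0,32,-2.5,0,0]
}}

```text
time: 25.62
tcp_pos: [420.1, 44.1, 237.0]
tool_rot: [0.707, 0.707, -0.0, -0.0]
ft_force: [1.5, 0.4, -2.3]
gripper_width: 23.9
gripper_force: 34.8
```

>>> {"op": "carry_out", "data": {
  "deltas": [0,32,-2.5,0,0,0,28,-2.5,0,0,0,22,-2,0,0,0,16,-1,0,0,0,9,0,0,0,0,3,0,0,0,0,0,0,0,0,0,0,0,0,0]
}}

```text
time: 26.28
tcp_pos: [413.2, 151.8, 237.5]
tool_rot: [0.707, 0.707, -0.0, -0.0]
ft_force: [-0.4, -0.5, -3.2]
gripper_width: 23.8
gripper_force: 34.8
```

>>> {"op": "carry_out", "data": {
  "deltas": [0,3,0.3,8,0,0,0,0,20,0,0,0,0,28,0,0,0,0,25,0,0,0,0,18,0,0,0,0,10,0,0,0,0,6,0,0,0,0,2,0,0,0,0,0,0,0,0,0,0,0]
}}

```text
time: 27.12
tcp_pos: [414.0, 155.2, 121.3]
tool_rot: [0.707, 0.707, 0.0, 0.0]
ft_force: [-0.4, 0.3, -3.0]
gripper_width: 23.8
gripper_force: 34.8
```

Run:
```python
from h import *
a=cv2.cvtColor(robot.read_camera("side"),cv2.COLOR_RGB2BGR)
o=robot.observe();print(o['tcp_pos'],o['ft_force'],o['gripper_width'])
cv2.imwrite("pics/m7.png",cv2.resize(a[170:300,220:420],(600,390)))
```

```text
[414.08201535 155.33452386 121.39998003] [ 0.34869559  0.45792083 -2.60397997] 23.550652872793382
```

View pics/m7.png

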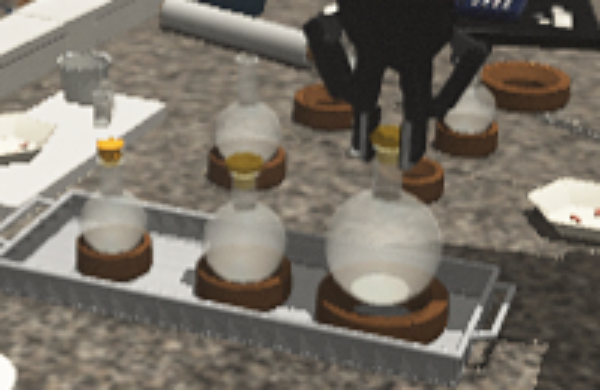

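The large flask, bulb at (384,245), hangs upright over its ring at (383,308). The other flasks are standing properly. I'll lower it.

>>> {"op": "carry_out", "data": {
  "deltas": [0,0,0,4,0,0,0,0,3,0,0,0,0,2,0,0,0,0,1,0,0,0,0,0.5,0,0,0,0,0,0,0,0,0,0,0]
}}

```text
time: 27.75
tcp_pos: [413.6, 155.4, 110.6]
tool_rot: [0.707, 0.707, 0.0, 0.0]
ft_force: [-2.3, -0.1, 6.6]
gripper_width: 23.7
gripper_force: 35.7
```

>>> {"op": "carry_out", "data": {
  "deltas": [0.3,0,0,-0.5,0,0.35,0,0,0,0,0.45,0,0,0,0,0.6,0,0,0,0,0.6,0,0,0,0,0.6,0,0,-5,0,0.6,0,0,-20,0,0.6,0,0,-35,0,0.6,0,0,-35,0,0.6,0,0,-30,0]
}}

```text
time: 28.58
tcp_pos: [413.4, 155.3, 238.3]
tool_rot: [0.707, 0.707, 0.0, 0.0]
ft_force: [1.0, 0.1, -0.2]
gripper_width: 51.4
gripper_force: 0.0
```

>>> {"op": "carry_out", "data": {
  "deltas": [0.6,-25,0,0,0,0.6,-30,0,0,0,0.6,-30,0,0,0,0.6,-30,0,0,0,0.6,-30,0,0,0,0.6,-30,0,0,0,0.6,-30,0,0,0,0.6,-20,0,0,0,0.6,0,0,0,0,0.6,0,0,0,0]
}}

```text
time: 29.42
tcp_pos: [413.5, -70.4, 236.0]
tool_rot: [0.708, 0.706, 0.0, -0.0]
ft_force: [-0.3, 0.2, 0.5]
gripper_width: 51.5
gripper_force: 0.0
```

Run:
```python
from h import *
I={n:cv2.cvtColor(robot.read_camera(n),cv2.COLOR_RGB2BGR) for n in("side","top")}
for n in I: print(n,[(c.round(1).tolist(),s[4]) for c,s in blobs(I[n],(18,130,120),(30,255,255),12) if 240<c[0]<420], proj(n,[[413.7,155,144],[525,166.5,115],[636.3,178.3,109]]).round(1).tolist())
print(robot.observe()['tcp_pos'])
cv2.imwrite("pics/m8.png",np.hstack([cv2.resize(I["side"][140:290,215:415],(400,300)),cv2.resize(I["top"][165:315,255:455],(400,300))]))
```

```text
side [([303.6, 132.1], np.int32(14)), ([256.4, 217.8], np.int32(25)), ([351.2, 219.3], np.int32(78)), ([301.1, 223.7], np.int32(66))] [[349.6, 219.4], [300.7, 223.5], [255.9, 218.4]]
top [([295.0, 198.5], np.int32(60)), ([297.1, 244.0], np.int32(102)), ([301.7, 291.1], np.int32(123))] [[300.3, 290.2], [297.6, 243.8], [294.5, 198.3]]
[413.49722989 -69.18924006 235.95442507]
```

View pics/m8.png

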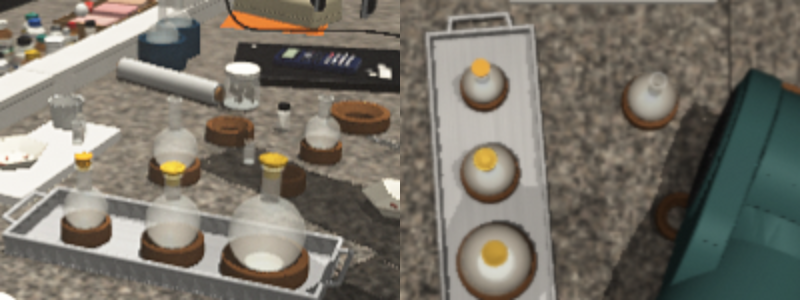

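All three flasks are standing on their rings, and the open flask is on the spare ring. The large stopper is about 1.5 px off its prediction in both views, so I'll check whether that flask is tilted.

Run:
```python
from h import *
I={n:cv2.cvtColor(robot.read_camera(n),cv2.COLOR_RGB2BGR) for n in("side","top")}
S=I["side"][205:285,310:390];T=I["top"][265:325,273:333]
S=cv2.resize(S,(400,400),interpolation=cv2.INTER_CUBIC);T=cv2.resize(T,(400,400),interpolation=cv2.INTER_CUBIC)
a=np.linspace(0,2*np.pi,200)
def sil(n,c,R):  # sphere silhouette
    cam=np.array(C[n]['pose'])[:3,3];v=c-cam;d=np.linalg.norm(v);v/=d
    u=np.cross(v,[0,1,0]);u/=np.linalg.norm(u);w=np.cross(v,u);r=R*np.sqrt(1-(R/d)**2);o=c-v*R*R/d
    return proj(n,o+r*(np.outer(np.cos(a),u)+np.outer(np.sin(a),w)))
for n,im,o,f in(("side",S,(310,205),5),("top",T,(273,265),400/60)):
    q=(sil(n,np.array([413.5,155,53.]),44)-o+.5)*f-.5
    cv2.polylines(im,[q.astype(int)],True,(0,255,0),1)
    t=(proj(n,[[413.5+12.*0,155,144]])-o+.5)*f-.5;cv2.circle(im,tuple(t[0].astype(int)),3,(255,0,0),-1)
cv2.imwrite("pics/m9.png",np.hstack([S,T]))
r=tri(top=(301.7,291.1),side=(351.2,219.6));print(r.x,r.fun)
for t,s in(((297.1,244.),(301.1,223.8)),((295,198.5),(256.4,218))):print(tri(top=t,side=s).x)
```

```text
[411.58951153 151.69900955 142.6940354 ] [ 0.0476966   0.17008053 -0.16557703 -0.02968845]
[524.07018533 167.4932607  115.04732651]
[635.67071168 177.02133802 109.70377025]
```

View pics/m9.png

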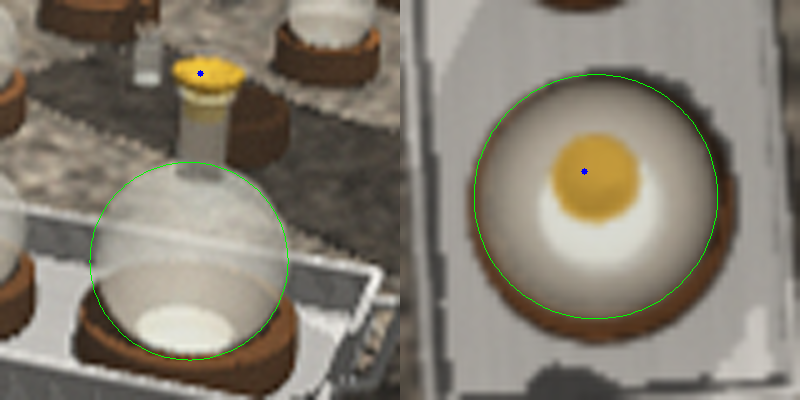

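The large bulb matches (413.5,155) in both views. Its stopper leans about 3.5 mm, roughly 2°, which is still upright. I'll wait a second to check nothing is moving.

>>> {"op": "carry_out", "data": {
  "deltas": [0.6,0,0,0,0,0.6,0,0,0,0,0.6,0,0,0,0,0.6,0,0,0,0,0.6,0,0,0,0,0.6,0,0,0,0,0.6,0,0,0,0,0.6,0,0,0,0,0.6,0,0,0,0,0.6,0,0,0,0]
}}

```text
time: 30.45
tcp_pos: [413.6, -69.7, 235.8]
tool_rot: [0.707, 0.707, 0.0, 0.0]
ft_force: [0.2, -0.3, 0.9]
gripper_width: 51.3
gripper_force: 0.0
```

Run:
```python
from h import *
I={n:cv2.cvtColor(robot.read_camera(n),cv2.COLOR_RGB2BGR) for n in("side","top")}
ok=True
for n in I:
    b=np.array([c for c,s in blobs(I[n],(18,130,120),(30,255,255),12) if 240<c[0]<420]);print(n,b.round(1).tolist())
    ref=(351.2,219.3) if n=="side" else (301.7,291.1)
    ok&=np.linalg.norm(b-ref,axis=1).min()<.4
print(ok)
if ok: print(robot.close_job())
```

```text
side [[303.8, 131.9], [256.4, 217.8], [351.2, 219.3], [301.1, 223.7]]
top [[295.0, 198.5], [297.1, 244.0], [301.7, 291.1]]
True
the job is handed in; nothing more can be done
None
```

The job is handed in at about 30 s: all three stoppered flasks stand on their tray rings, the large one leaning about 2° but steady, the open medium flask is on the spare bench ring, and the other open flask was not touched.

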